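Find the brass-cored connector by its weight and box it up

ROBOT

A 7-joint arm with a two-finger parallel gripper is mounted at the origin on the work surface. World frame = base frame: x ahead of the robot, y to its left, z up, the work surface at z = 0. Lengths are in m, angles in rad, forces in N, time in s.
With the tool pointing down it reaches from about 0.35 to 0.9 m from the base axis. Payload 19.9 kg.
Tool frame: the origin (TCP) lies at the centre of the arm's flange, where the gripper is bolted on; the fingertips stand 173 mm ahead of it and the grasp point (between the pads) lies 155 mm ahead of it (env.tip_extent is the distance from the TCP to the fingertips, in m); z points along the fingers, y is the line along which they close (so a half turn about z gives the same grasp; the last joint's range is limited). The gripper opens to 85 mm and grips with 20 to 120 N. Pads are 22 mm wide; open, the fingers measure 114 mm over their backs; the gripper's body (76 mm by 85 mm) begins 54 mm behind the grasp point. The pads swing forward as they close: fully open they stand 13 mm farther back than shut.
Start: joints at [1.062, 0.417, -0.01, 1.614, 0.005, 1.111, -0.053], TCP at [0.281, -0.558, 0.405] pointing down, gripper open.
Joint ranges: [-2.81, 2.81], [-0.39, 2.02], [-1.27, 1.25], [0.06, 2.57], [-1.19, 4.33], [0.19, 2], [-2.82, 2.82]. Speed limits (rad/s): [1.89, 1.89, 2.39, 2.39, 3.01, 3.01, 3.01].

INTERFACE

Orientations are given as a unit quaternion [w, x, y, z].
In Python, from cell import monitor, read_camera, camera_info, hand_in, env gives the robot as it stands.
- The arm moves only by the shell command python3 -m handwheel 'ROWS' [FORCE]. ROWS is a JSON object of lists of equal length, an entry for each row: "claw": the gripper command: -1 is fully open, 1 is shut, values between are in proportion; "xyz": the shift along the tool's x, y, z in cm, a list of three; "angular": the turn, a rotation vector about the tool's x, y, z in degrees, a list of three. In form: {"claw": [claw, ...], "xyz": [[dx, dy, dz], ...], "angular": [[rx, ry, rz], ...]}. A call has 1 to 5 rows; each row shifts and turns the commanded pose from where the row before left it, along the tool's axes as they then stand; what a row does not reach is not made up. A row lasts 1/10 s, in which the tool goes at most 50 mm and 8.59 degrees, less where a joint would pass 70% of its speed; a pose out of reach is approached as far as the arm can. A call with a gripper value outside its range is refused whole. The fingers move at their own pace and stop on an object; FORCE is the grip in N (left out, the last holds). Time passes only in rows, so rows that do not move let the fingers close. It gives the time, the measured TCP pose, the force, the opening and the grip force at its end, in the units of the state.
- monitor.observe(): the state, without advancing time (a new reading comes with each control period).
- read_camera(name): name is "scene" or "top" or "wrist"; returns the picture (400x640x3 uint8, red, green, blue); there is no depth.
- camera_info(name): a dict with "mtx" (3x3 intrinsics, pixels), "R" (3x3) and "t" (3): a world point X has camera coordinates R X + t. Camera axes: x right, y down, z forward; pixel columns grow to the right and rows downward; lengths in m; the calibration is good to about 2 mm. A picture is of the moment at which its call begins: read the wrist's pose just before it. camera_info takes no time and is no camera call; for the wrist camera it gives the pose at the moment of the call.
- hand_in(): hands the job in; it is judged then, once.
The state is a dict: "time_s": time; "joints": joint angles; "qd": joint speeds; "tau": joint torques, N m; "tcp_pos": TCP position; "tcp_rot": TCP orientation; "wrist_force": force on the tool from outside, world axes, zero at the start; "ft_torque": the same for the moment, N m; "finger_gap": finger opening in m; "finger_force": force on a finger pad.
Only numpy, scipy, OpenCV 4.12 (cv2) and the standard library are available. Lean on these libraries where they do the work, as an engineer would, in place of code of your own. Each camera call takes 0.05 s, during which the arm holds its last target. There are 200 camera calls.

TASK

One of the three look-alike grey pipe connectors in the sloping rack has a brass core and is much heavier than the other two: find it by lifting them, without dropping any, and lay it down gently, flat on the floor of the open-topped black crate. Then push the crate's front gate fully shut, until it goes home behind its sprung catch. The two light connectors must end up lying in the rack, and the other things on the bench are to be left where they are.

Things in the scene. Friction and masses are not known exactly. Their poses are not given: they have to be found in the camera images.
- connector_a: grey pipe connector: barrel 40 mm across between two square flanges 50 x 50 x 12 mm, 120 mm long in all; closed all round, the three look the same. One (it varies) has a brass core and weighs 0.62 to 0.78 kg, the others 0.23 to 0.27 kg. Origin at its centre, 25 mm above what its flanges lie on; x along it, at first down the slope; z square to the slope. Grip it across the barrel, along its y
- connector_b: grey pipe connector: barrel 40 mm across between two square flanges 50 x 50 x 12 mm, 120 mm long in all; closed all round, the three look the same. One (it varies) has a brass core and weighs 0.62 to 0.78 kg, the others 0.23 to 0.27 kg. Origin at its centre, 25 mm above what its flanges lie on; x along it, at first down the slope; z square to the slope. Grip it across the barrel, along its y
- connector_c: grey pipe connector: barrel 40 mm across between two square flanges 50 x 50 x 12 mm, 120 mm long in all; closed all round, the three look the same. One (it varies) has a brass core and weighs 0.62 to 0.78 kg, the others 0.23 to 0.27 kg. Origin at its centre, 25 mm above what its flanges lie on; x along it, at first down the slope; z square to the slope. Grip it across the barrel, along its y
- rack: fixed galvanised rack: a plain board 370 mm wide (y), 190 mm long, rising at 30 degrees towards the robot (-x) to 130 mm; along its low far edge a lip 20 mm high (square to the board). Origin on the table under its middle, x level, z up. In this frame the connectors' centres start at x = 45, y = -120, 0 or 120, z = 87 mm, against the lip
- crate: a fixed black open-topped plastic crate, outside 200 (x) x 210 (y) x 90 mm high, walls and floor 6 mm; its front (-x side) is closed by the gate. Origin on the table under its middle, z up
- gate (a joint): opening angle of the crate's front gate, a black panel 187 mm long, 8 mm thick, 9 to 87 mm above the table, on an upright hinge at the crate's right (-y) front corner. 0 = shut and home; it starts 0.35 to 0.65 open, free (+y) end towards the robot. A sprung steel roller at the other corner resists from about 0.09 to 0.04, then holds it shut; passing it takes about 12 N
- gate_hinge (a point): on the gate's hinge axis, 48 mm above the table; crate frame x = -100, y = -97 mm. It turns with the gate: x square to the gate (outer face on -x), y along the gate from hinge to free end
- gate_push (a point): on the outer face of the gate, 135 mm from the hinge axis, 60 mm above the table: a good place to push; same axes as gate_hinge
- elbow: bystander: green and black pipe elbow standing upright, 60 mm high, 52 mm across the foot, between rack and crate; origin at its foot
- tape_roll: bystander: white tape roll lying flat, 80 mm across, 25 mm high; origin under its middle
- wrench: bystander: steel wrench 190 mm long lying on the table; origin under its middle
- jar: bystander: jar 70 mm across, 90 mm high, beyond the rack; origin under its middle
- tee: bystander: green pipe tee 100 mm long, 40 mm high, between robot and rack; origin under its middle
- carton: bystander: small cardboard carton 80 x 120 x 60 mm beyond the crate; origin under its middle
Mind the look-alikes: they are no part of the job. What is shaped like the connector_a but brown or purple is not meant.

How it is judged:
By the outcome, as a careful person would: the job done as asked, in the order asked, and still so for the second after the job is handed in, with the robot touching nothing.
It also fails if it takes over 61 s, if anything falls off the work surface, if the arm or the gripper's body presses on something with over 40 N, if the wrist force passes 120 N, or if a joint passes its speed limit or range.

## Working session

There is one attempt and no reset: what is moved stays moved. The work goes in short steps, Python scripts to look and compute and a shell command to move; the robot and the scene stay as the last step left them, time stands still between calls to the robot, and variables do not carry over. Pictures are saved under pics/ and viewed, at most 10 in all, crops included, and the job is handed in when it is done.

```bash
ls; mkdir -p pics; python3 - <<'E'
from cell import *
import cv2
s=monitor.observe();print(s)
for n in("scene","top"):
    im=read_camera(n);cv2.imwrite(f"pics/{n}0.png",im[:,:,::-1])
    c=camera_info(n);print(n,c)
E
```

```text
pics
{'time_s': 0.0, 'joints': array([ 1.06247945,  0.41797386, -0.01032603,  1.61414965,  0.0046944 ,
        1.11069362, -0.05300478]), 'qd': array([ 0.00035932,  0.00111337,  0.0016479 , -0.00143311, -0.00188002,
       -0.00013506,  0.00114257]), 'tau': array([-5.28470428e-04, -8.64432979e+01,  6.78023826e-01, -4.34892118e+01,
        1.91253115e-02,  7.42268778e-03,  7.80544678e-05]), 'tcp_pos': array([ 0.28123811, -0.55800691,  0.40407042]), 'tcp_rot': array([-5.73974004e-04,  9.72880983e-01,  2.31305498e-01, -1.75476258e-04]), 'wrist_force': array([-0.07113236, -0.07703175,  0.04785024]), 'ft_torque': array([ 0.00340674, -0.06795635,  0.01236297]), 'finger_force': 0.0, 'finger_gap': 0.08544390653363321}
scene {'mtx': array([[512.39822074,   0.        , 327.22571597],
       [  0.        , 512.39822074, 201.86126389],
       [  0.        ,   0.        ,   1.        ]]), 'R': array([[ 0.75250153,  0.65856894, -0.0053291 ],
       [ 0.50513176, -0.58233371, -0.63696888],
       [-0.42259123,  0.47662816, -0.7708711 ]]), 't': array([-0.45532344, -0.13359489,  1.76828343])}
top {'mtx': array([[489.31400868,   0.        , 317.86161712],
       [  0.        , 489.31400868, 201.96294364],
       [  0.        ,   0.        ,   1.        ]]), 'R': array([[-1.77968557e-02, -9.99841513e-01,  4.69361651e-04],
       [-9.94045358e-01,  1.76432079e-02, -1.07529265e-01],
       [ 1.07503942e-01, -2.38024957e-03, -9.94201809e-01]]), 't': array([0.11786811, 0.5091528 , 1.76651494])}
```

View pics/scene0.png

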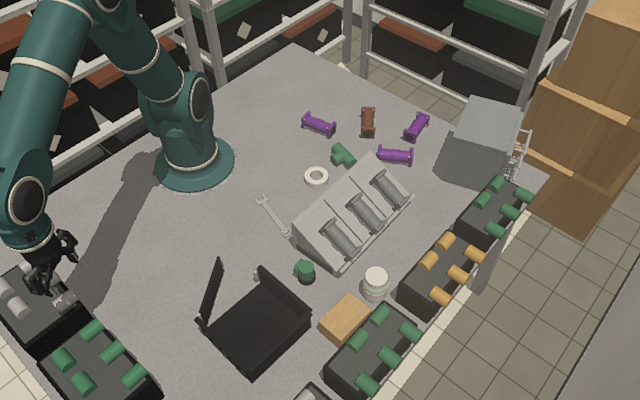

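View pics/top0.png

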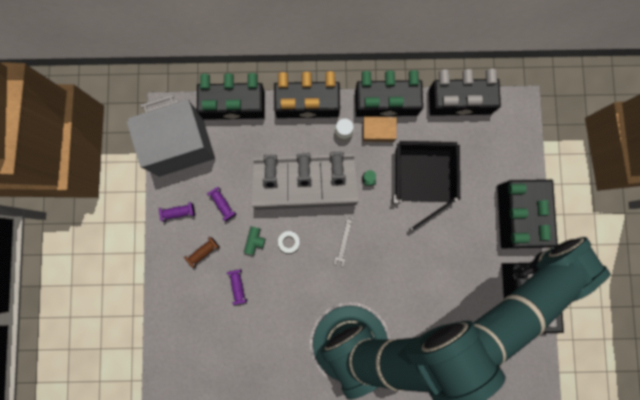

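The scene view shows the rack with three grey connectors at about (340,240), (365,213), (390,188), and the crate at (258,330) with its gate swung open. In the top view the connectors are at about (270,170), (304,169), (337,168). The crate is at (427,172) and the gate runs from (457,200) to (410,231). I'll enlarge both to read exact pixels.

```bash
python3 - <<'E'
import cv2
for n,x,y,w,h in(("top",240,110,230,135),("scene",190,150,230,235)):
    im=cv2.imread(f"pics/{n}0.png")[y:y+h,x:x+w]
    k=3 if n=="top" else 2.5
    im=cv2.resize(im,None,fx=k,fy=k,interpolation=cv2.INTER_CUBIC)
    im=cv2.convertScaleAbs(im,alpha=1.5,beta=15)
    for u in range(0,w,20): cv2.putText(im,str(x+u),(int(u*k),10),0,.35,(0,0,255));cv2.line(im,(int(u*k),12),(int(u*k),18),(0,0,255))
    for v in range(0,h,20): cv2.putText(im,str(y+v),(0,int(v*k)+4),0,.35,(0,0,255));cv2.line(im,(25,int(v*k)),(31,int(v*k)),(0,0,255))
    cv2.imwrite(f"pics/{n}1.png",im)
E
```

```text
(no output)
```

View pics/top1.png

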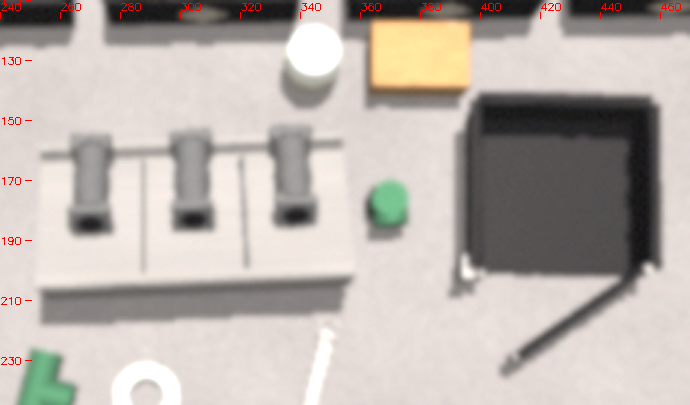

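View pics/scene1.png

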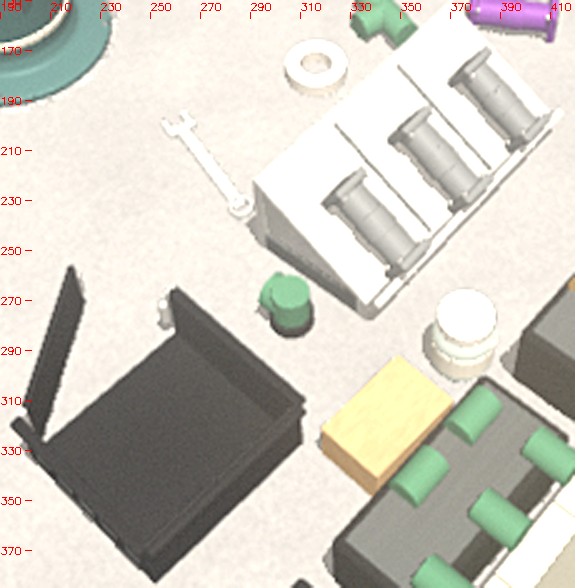

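The crops give these pixels.
- **Rack, top view:** high edge from (252,206.5) to (357.3,202.3), lip from (253.7,162) to (354,158).
- **Crate rim, top view:** (398.7,142) and (459.7,142.3).
- **Crate rim, scene view:** (260.4,265.6) and (312,311).
- **Gate free end:** scene (218.4,256.4), top (408.3,234).

I'll fit the poses to these.

```bash
cat > h.py <<'E'
import numpy as np, cv2
from scipy.optimize import least_squares
from scipy.spatial.transform import Rotation as R
from cell import *
def proj(n,X,c=None):
    c=c or camera_info(n);p=c["mtx"]@(c["R"]@np.asarray(X,float)+c["t"]);return p[:2]/p[2]
def to_w(p,P): 
    x,y,a=p;c,s=np.cos(a),np.sin(a);return np.array([x+c*P[0]-s*P[1],y+s*P[0]+c*P[1],P[2]])
def fit(corr,p0):
    C={n:camera_info(n) for n in("top","scene")}
    f=lambda p:np.concatenate([proj(n,to_w(p,P),C[n])-uv for n,P,uv in corr])
    r=least_squares(f,p0,loss="soft_l1");return r.x,f(r.x).reshape(-1,2).round(1).tolist()
def rot(): # tcp rotation
    q=monitor.observe()["tcp_rot"];return R.from_quat([q[1],q[2],q[3],q[0]])
def delta(pos,quat_R):
    """tool-frame shift (cm) and rotvec(deg) to get from now to goal"""
    s=monitor.observe();r=rot()
    return (r.inv().apply(np.array(pos)-s["tcp_pos"])*100).round(2),np.degrees((r.inv()*quat_R).as_rotvec()).round(1)
E
python3 - <<'E'
from h import *
rack=[("top",(-.082,.185,.131),(252,206.5)),("top",(-.082,-.185,.131),(357.3,202.3)),("top",(.092,.185,.053),(253.7,162)),("top",(.092,-.185,.053),(354,158)),
("scene",(-.082,-.185,.131),(291.6,223.2))]
p,e=fit(rack,[.6,.0,0]);print("rack",p.round(4),e)
for y in(.12,0,-.12):
    X=to_w(p,(.045,y,.087));print(X.round(3),proj("top",X).round(1),proj("scene",X).round(1))
crate=[("top",(.1,.105,.09),(398.7,142)),("top",(.1,-.105,.09),(459.7,142.3)),("scene",(-.1,.105,.09),(260.4,265.6)),("scene",(.1,.105,.09),(312,311)),("scene",(.1,-.105,0.),(251.6,382)),]
p,e=fit(crate,[.6,-.25,0]);print("crate",p.round(4),e)
for a in np.arange(.35,.66,.05):
    X=to_w(p,(-.1-.187*np.sin(a),-.097+.187*np.cos(a),.087));print(a.round(2),X.round(3),proj("top",X).round(1),proj("scene",X).round(1))
def gp(X,n,uv,z):
    pass
c=camera_info("top")
for nm,uv,z in(("elbow",(369.5,178),.06),("jar",(344.5,127),.09)):
    d=c["R"].T@np.linalg.inv(c["mtx"])@np.array([*uv,1]);o=-c["R"].T@c["t"];print(nm,(o+d*(z-o[2])/d[2]).round(3))
E
```

```text
rack [0.5744 0.1553 0.0288] [[-0.4, 0.3], [1.4, -0.4], [-0.8, -0.5], [0.3, -1.2], [-0.8, -2.5]]
[0.616 0.277 0.087] [270.3 171.8] [389.1 189.2]
[0.619 0.157 0.087] [303.9 170.3] [365.6 212.9]
[0.623 0.037 0.087] [337.5 168.7] [340.3 238.6]
crate [ 0.61   -0.2858 -0.0594] [[0.6, -0.2], [-1.8, 1.9], [-0.1, -0.7], [-0.5, 0.5], [0.9, 0.8]]
0.35 [ 0.451 -0.197  0.087] [404.8 215.6] [238.  257.5]
0.4 [ 0.442 -0.2    0.087] [405.8 218.1] [235.1 256.4]
0.45 [ 0.433 -0.204  0.087] [406.8 220.5] [232.1 255.4]
0.5 [ 0.425 -0.208  0.087] [408.  222.9] [229.  254.6]
0.55 [ 0.416 -0.212  0.087] [409.2 225.3] [225.8 253.9]
0.6 [ 0.408 -0.216  0.087] [410.6 227.6] [222.6 253.3]
0.65 [ 0.4   -0.221  0.087] [412.1 229.8] [219.4 252.9]
elbow [ 0.592 -0.08   0.06 ]
jar [0.774 0.008 0.09 ]
```

```bash
python3 -m handwheel '{"claw":[-1,-1,-1],"xyz":[[0,0,0],[0,0,0],[0,0,0]],"angular":[[0,0,8.4],[0,0,8.4],[0,0,8.4]]}' 60; python3 - <<'E'
from h import *
s=monitor.observe();r=rot();print(r.as_matrix().round(3))
c=camera_info("wrist");o=-c["R"].T@c["t"];print("cam in tool",r.inv().apply(o-s["tcp_pos"]).round(3),"axes in tool",(r.as_matrix().T@c["R"].T).round(2),c["mtx"][0,0])
print(delta([.50,-.29,.404],r))
E
```

```text
time_s: 0.4
tcp_pos: [0.2812, -0.5581, 0.4043]
tcp_rot: [-0.0, 1.0, 0.01, -0.0]
wrist_force: [-0.4, 0.2, -0.1]
finger_gap: 0.0852
finger_force: 0.0
[[ 1.     0.021 -0.   ]
 [ 0.021 -1.     0.001]
 [-0.    -0.001 -1.   ]]
cam in tool [0.082 0.001 0.031] axes in tool [[ 0.   -0.95 -0.32]
 [ 1.   -0.    0.  ]
 [-0.   -0.32  0.95]] 296.1775961453627
(array([ 22.44, -26.35,   0.04]), array([0., 0., 0.]))
```

```bash
Z='{"claw":[-1,-1,-1,-1,-1],"xyz":[[2.6,-3.9,0],[2.6,-3.9,0],[2.6,-3.9,0],[2.6,-3.9,0],[2.6,-3.9,0]],"angular":[[0,0,0],[0,0,0],[0,0,0],[0,0,0],[0,0,0]]}'; unset Z
python3 -m handwheel '{"claw":[-1,-1,-1,-1,-1],"xyz":[[2.6,-3.9,0],[2.6,-3.9,0],[2.6,-3.9,0],[2.6,-3.9,0],[2.6,-3.9,0]],"angular":[[0,0,0],[0,0,0],[0,0,0],[0,0,0],[0,0,0]]}' >/dev/null
python3 -m handwheel '{"claw":[-1,-1,-1,-1,-1],"xyz":[[2.6,-3.9,0],[2.6,-3.9,0],[2.6,-3.9,0],[2.6,-3.9,0],[2.6,-3.9,0]],"angular":[[0,0,0],[0,0,0],[0,0,0],[0,0,0],[0,0,0]]}'
python3 -m handwheel '{"claw":[-1,-1],"xyz":[[1,-3.9,0],[0,0,0]],"angular":[[0,0,0],[0,0,0]]}'
python3 - <<'E'
from h import *
import pickle
c=camera_info("wrist");im=read_camera("wrist")
pickle.dump((c,im),open("w0.pkl","wb"));x=cv2.resize(im[:,:,::-1],None,fx=1.25,fy=1.25,interpolation=cv2.INTER_CUBIC)
cv2.imwrite("pics/w0.png",cv2.convertScaleAbs(x,alpha=1.6,beta=20));print(monitor.observe()["tcp_pos"])
E
```

```text
time_s: 1.4
tcp_pos: [0.5313, -0.1595, 0.4046]
tcp_rot: [-0.0, 1.0, 0.013, -0.0]
wrist_force: [0.0, 0.1, 0.7]
finger_gap: 0.0854
finger_force: 0.0
time_s: 1.6
tcp_pos: [0.5408, -0.1163, 0.4044]
tcp_rot: [-0.001, 1.0, 0.017, -0.0]
wrist_force: [-0.2, -0.9, 0.2]
finger_gap: 0.0856
finger_force: 0.0
[ 0.54013238 -0.11928922  0.40433524]
```

View pics/w0.png

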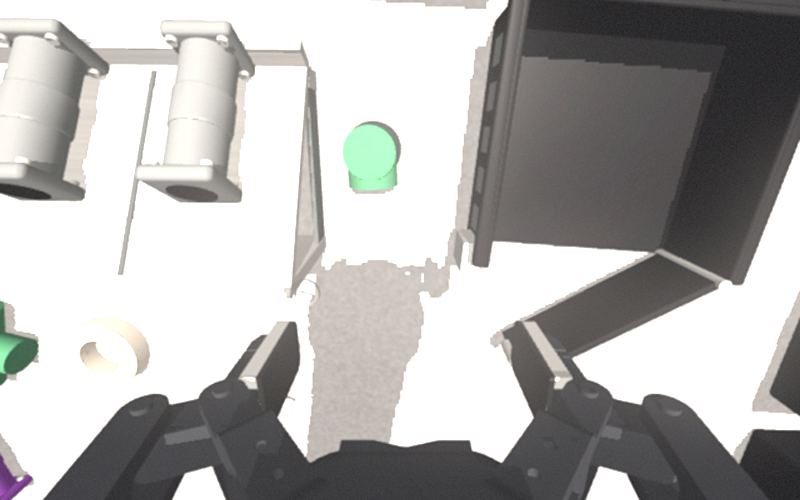

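The wrist view, with pixels at the original scale, shows the rack's high right corner at (232,233.6). The crate's front rim corners are at (384,212) and (590,226). Its floor corners are at (395,192), (424,46) and (579,36). The gate's top edge runs from (577.6,228) towards (460,286).

```bash
python3 - <<'E'
from h import *
import pickle
W,_=pickle.load(open("w0.pkl","rb"))
C={"w":W,"top":camera_info("top"),"scene":camera_info("scene")}
def fit(corr,p0):
    f=lambda p:np.concatenate([proj(n,to_w(p,P),C[n])-uv for n,P,uv in corr])
    r=least_squares(f,p0,loss="soft_l1");return r.x,f(r.x).reshape(-1,2).round(1).tolist()
rack=[("top",(-.082,.185,.131),(252,206.5)),("top",(-.082,-.185,.131),(357.3,202.3)),("top",(.092,.185,.053),(253.7,162)),("top",(.092,-.185,.053),(354,158)),
("scene",(-.082,-.185,.131),(291.6,223.2)),("w",(-.082,-.185,.131),(232,233.6)),("w",(.092,-.185,.053),(243,36))]
p,e=fit(rack,[.6,.1,0]);print("rack",p.round(4),e)
for y in(.12,0,-.12):
    X=to_w(p,(.045,y,.087));print(X.round(4),(proj("w",X,W)*1.25).round(1))
fl=lambda y:[to_w(p,(.045-.06*.866+s*.0125,y+t,.087+.03+s*.0217)) for s in(-1,1) for t in(.025,-.025)]
for y in(0,-.12):print("upper flange corners",[(proj("w",X,W)*1.25).round(0).tolist() for X in fl(y)])
crate=[("top",(.1,.105,.09),(398.7,142)),("top",(.1,-.105,.09),(459.7,142.3)),("scene",(-.1,.105,.09),(260.4,265.6)),("scene",(.1,.105,.09),(312,311)),
("w",(-.1,.105,.09),(384-4,212)),("w",(-.1,-.105,.09),(594,226)),("w",(.094,.099,.006),(424,46)),("w",(.094,-.099,.006),(579,36))]
p,e=fit(crate,[.6,-.29,0]);print("crate",p.round(4),e)
O=-W["R"].T@W["t"]
g=[]
for uv in((577.6,228),(460,286)):
    d=W["R"].T@np.linalg.inv(W["mtx"])@np.array([*uv,1]);g.append(O+d*(.087-O[2])/d[2])
d=g[1]-g[0];print(g,"gate angle",np.arctan2(-d[0],d[1])-p[2], "hinge",to_w(p,(-.1,-.097,.087)))
E
```

```text
rack [0.5808 0.1524 0.0401] [[0.7, -0.9], [2.4, -2.9], [-0.2, -1.7], [0.7, -3.4], [0.5, -0.1], [0.6, 1.7], [-5.3, 0.2]]
[0.621  0.2742 0.087 ] [-129.4  110.8]
[0.6258 0.1543 0.087 ] [ 35.5 109.8]
[0.6306 0.0343 0.087 ] [200.8 108.8]
upper flange corners [[20.0, 200.0], [85.0, 200.0], [-62.0, 174.0], [17.0, 173.0]]
upper flange corners [[177.0, 199.0], [243.0, 199.0], [129.0, 173.0], [209.0, 172.0]]
crate [ 0.6127 -0.2902 -0.0416] [[1.3, -0.4], [-1.1, 0.6], [-1.5, 0.9], [-0.9, 1.4], [6.0, 1.0], [-8.0, 1.3], [-22.6, -26.4], [0.1, -0.9]]
[array([ 0.50612102, -0.38529535,  0.087     ]), array([ 0.43096331, -0.27427097,  0.087     ])] gate angle 0.6366433844719409 hinge [ 0.50875595 -0.38297187  0.087     ]
```

```bash
cat >> h.py <<'E'
FLIP=R.from_matrix(np.diag([1,-1,-1]))
def goal(c,tilt,yaw,back=0):
    """TCP pose with grasp point at c, backed off along tool"""
    G=R.from_euler("z",yaw)*R.from_euler("y",tilt,degrees=True)*FLIP
    return np.array(c)-G.as_matrix()[:,2]*(.155+back),G
E
python3 -c "
from h import *
p,G=goal((.629,.033,.087),15,.033,.10);print(p);d,a=delta(p,G);print(d,a)"
```

```text
[0.69496292 0.03517757 0.33331109]
[ 15.97 -14.95   7.11] [ -0.1 -15.   -0.1]
```

```bash
python3 -m handwheel '{"claw":[-1,-1,-1,-1,-1],"xyz":[[3.2,-3,0],[3.2,-3,0],[3.2,-3,0],[3.2,-3,0],[3.2,-3,0]],"angular":[[0,0,0],[0,0,0],[0,0,0],[0,0,0],[0,0,0]]}' >/dev/null
python3 -m handwheel '{"claw":[-1,-1,-1],"xyz":[[0,0,0],[0,0,0],[0,0,0]],"angular":[[0,-7.5,0],[0,-7.5,0],[0,0,0]]}'
python3 -c "
from h import *
p,G=goal((.629,.033,.087),15,.033,.0);d,a=delta(p,G);print(d,a)
cv2.imwrite('pics/w1.png',read_camera('wrist')[:,:,::-1]);c=camera_info('wrist')
print(monitor.observe()['joints'].round(2))
for q in((.629,.033,.087),(.629,.053,.087),(.629,.013,.087)):print(proj('wrist',q,c))
"
```

```text
time_s: 2.45
tcp_pos: [0.696, 0.0312, 0.4032]
tcp_rot: [0.002, 0.991, 0.013, -0.133]
wrist_force: [0.4, 1.1, -0.6]
finger_gap: 0.0854
finger_force: 0.0
[ 1.8  -0.38 16.76] [-0.1  0.3 -0.4]
[ 0.04  0.63 -0.21  1.31  0.09  1.48 -1.71]
[319.38816387 169.97287935]
[299.52699446 169.53569104]
[339.20677489 170.40913085]
```

View pics/w1.png

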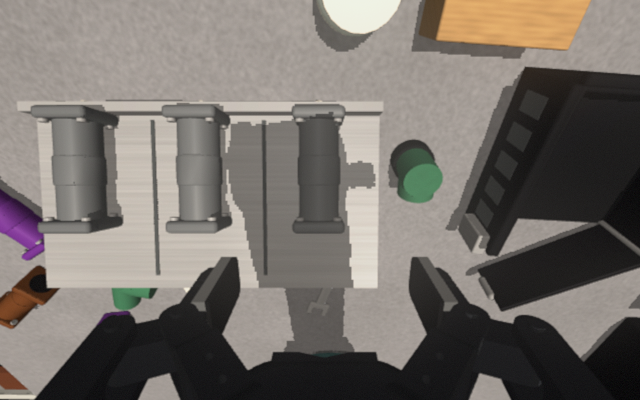

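The wrist view shows the right-hand connector's barrel centred at (319,168), against a prediction of (319,170). The rack is square in the image, so I'm descending.

```bash
python3 -m handwheel '{"claw":[-1,-1,-1,-1,-1],"xyz":[[1.8,-0.4,3.5],[0,0,4],[0,0,4],[0,0,3],[0,0,1.8]],"angular":[[0,0,0],[0,0,0],[0,0,0],[0,0,0],[0,0,0]]}' >/dev/null
python3 -m handwheel '{"claw":[-1],"xyz":[[0,0,0.4]],"angular":[[0,0,0]]}'
python3 -c "
from h import *
p,G=goal((.629,.033,.087),15,.033,.0);d,a=delta(p,G);print(d,a)"
```

```text
time_s: 3.1
tcp_pos: [0.6685, 0.0347, 0.237]
tcp_rot: [0.002, 0.991, 0.013, -0.13]
wrist_force: [0.1, 0.5, -0.1]
finger_gap: 0.0854
finger_force: 0.0
[0.06 0.03 0.02] [-0.1 -0.1 -0.4]
```

```bash
python3 -m handwheel '{"claw":[1,1,1,1,1],"xyz":[[0,0,0],[0,0,0],[0,0,0],[0,0,0],[0,0,0]],"angular":[[0,0,0],[0,0,0],[0,0,0],[0,0,0],[0,0,0]]}' 70
python3 -m handwheel '{"claw":[1,1,1,1,1],"xyz":[[-0.3,0,-1],[-0.3,0,-1],[-0.2,0,-0.9],[0,0,0],[0,0,0]],"angular":[[0,0,0],[0,0,0],[0,0,0],[0,0,0],[0,0,0]]}'
python3 -m handwheel '{"claw":[1,1],"xyz":[[0,0,0],[0,0,0]],"angular":[[0,0,0],[0,0,0]]}'
```

```text
time_s: 3.6
tcp_pos: [0.6702, 0.0355, 0.2401]
tcp_rot: [0.002, 0.992, 0.013, -0.129]
wrist_force: [1.9, 0.2, 7.3]
finger_gap: 0.039
finger_force: 71.7
time_s: 4.1
tcp_pos: [0.6693, 0.0355, 0.269]
tcp_rot: [0.002, 0.991, 0.013, -0.13]
wrist_force: [-0.1, -0.1, -1.7]
finger_gap: 0.039
finger_force: 70.6
time_s: 4.3
tcp_pos: [0.6692, 0.0356, 0.2683]
tcp_rot: [0.002, 0.991, 0.013, -0.131]
wrist_force: [0.2, -0.4, -3.2]
finger_gap: 0.0392
finger_force: 70.6
```

```bash
python3 -m handwheel '{"claw":[1,1],"xyz":[[0,0,0],[0.25,0,0.9]],"angular":[[0,0,0],[0,0,0]]}'
python3 -m handwheel '{"claw":[1,1,1,1],"xyz":[[0.25,0,0.9],[0.1,0,0.5],[0.1,0,0.3],[0,0,0]],"angular":[[0,0,0],[0,0,0],[0,0,0],[0,0,0]]}'
```

```text
time_s: 4.5
tcp_pos: [0.6697, 0.0356, 0.26]
tcp_rot: [0.002, 0.991, 0.013, -0.13]
wrist_force: [0.4, -0.3, -2.3]
finger_gap: 0.0391
finger_force: 70.6
time_s: 4.9
tcp_pos: [0.6694, 0.0356, 0.2415]
tcp_rot: [0.002, 0.991, 0.013, -0.131]
wrist_force: [1.0, 0.6, -1.9]
finger_gap: 0.0391
finger_force: 70.8
```

```bash
python3 -m handwheel '{"claw":[1,1,1],"xyz":[[0.1,0,0.2],[0.05,0,0.1],[0,0,0]],"angular":[[0,0,0],[0,0,0],[0,0,0]]}'
```

```text
time_s: 5.2
tcp_pos: [0.6705, 0.0357, 0.24]
tcp_rot: [0.002, 0.991, 0.013, -0.13]
wrist_force: [-1.4, -1.7, 12.9]
finger_gap: 0.039
finger_force: 72.1
```

```bash
python3 -m handwheel '{"claw":[-0.3,-1,-1,-1,-1],"xyz":[[0,0,-0.2],[0,0,0],[0,0,0],[0,0,-2],[0,0,-4]],"angular":[[0,0,0],[0,0,0],[0,0,0],[0,0,0],[0,0,0]]}'
python3 -m handwheel '{"claw":[-1,-1],"xyz":[[0,0,-4],[0,0,0]],"angular":[[0,0,0],[0,0,0]]}' 
python3 -c "
from h import *
p,G=goal((.625,.153,.0895),15,.033,.0);d,a=delta(p,G);print(d,a)
cv2.imwrite('pics/w2.png',read_camera('wrist')[:,:,::-1]);print(proj('wrist',(.625,.153,.087)),proj('wrist',(.629,.033,.087)))"
```

```text
time_s: 5.7
tcp_pos: [0.6852, 0.0359, 0.2964]
tcp_rot: [0.002, 0.991, 0.013, -0.133]
wrist_force: [0.8, 0.6, -0.0]
finger_gap: 0.0852
finger_force: 0.0
time_s: 5.9
tcp_pos: [0.6981, 0.0365, 0.3425]
tcp_rot: [0.001, 0.992, 0.013, -0.127]
wrist_force: [0.6, 0.0, -0.1]
finger_gap: 0.0854
finger_force: 0.0
[ -0.29 -11.86  10.76] [-0.1 -0.4 -0.3]
[180.45359575 209.03197785] [324.79978977 208.13576504]
```

View pics/w2.png

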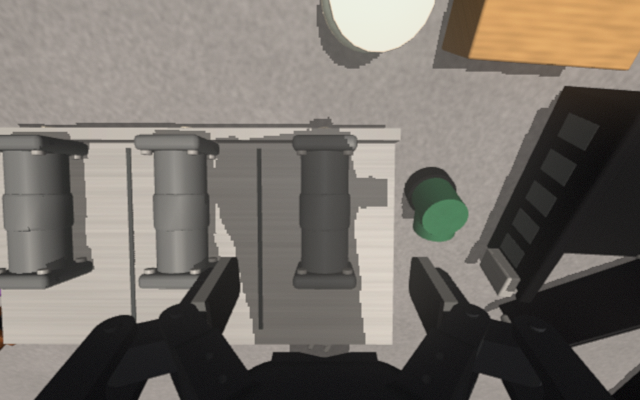

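The light connector is back in place against the lip at (325,208). The middle connector's barrel is at (181,210), close to the predicted (180,209), so that one is next.

```bash
python3 -m handwheel '{"claw":[-1,-1,-1,-1,-1],"xyz":[[0,-4,0],[-0.3,-4,0],[0,-3.9,2],[0,0,4],[0,0,3]],"angular":[[0,0,0],[0,0,0],[0,0,0],[0,0,0],[0,0,0]]}' >/dev/null
python3 -m handwheel '{"claw":[-1,-1],"xyz":[[0,0,1.7],[0,0,0]],"angular":[[0,0,0],[0,0,0]]}'
python3 -c "
from h import *
p,G=goal((.625,.153,.0895),15,.033,.0);d,a=delta(p,G);print(d,a)"
```

```text
time_s: 6.65
tcp_pos: [0.6611, 0.1542, 0.2311]
tcp_rot: [0.002, 0.991, 0.014, -0.133]
wrist_force: [-0.5, 0.2, 0.2]
finger_gap: 0.0852
finger_force: 0.0
[ 0.17 -0.   -0.89] [-0.   0.3 -0.3]
```

```bash
python3 -m handwheel '{"claw":[-1,1,1,1,1],"xyz":[[0.2,0,-0.9],[0,0,0],[0,0,0],[0,0,0],[0,0,0]],"angular":[[0,0,0],[0,0,0],[0,0,0],[0,0,0],[0,0,0]]}' 70
python3 -m handwheel '{"claw":[1,1,1,1,1],"xyz":[[0,0,0],[-0.3,0,-1],[-0.3,0,-1],[-0.2,0,-0.9],[0,0,0]],"angular":[[0,0,0],[0,0,0],[0,0,0],[0,0,0],[0,0,0]]}'
python3 -m handwheel '{"claw":[1,1,1],"xyz":[[0,0,0],[0,0,0],[0,0,0]],"angular":[[0,0,0],[0,0,0],[0,0,0]]}'
```

```text
time_s: 7.15
tcp_pos: [0.6671, 0.155, 0.2437]
tcp_rot: [0.001, 0.991, 0.013, -0.13]
wrist_force: [-0.9, 1.1, 7.7]
finger_gap: 0.0386
finger_force: 72.1
time_s: 7.65
tcp_pos: [0.6671, 0.1546, 0.2746]
tcp_rot: [0.002, 0.991, 0.013, -0.129]
wrist_force: [-0.2, 0.1, -7.3]
finger_gap: 0.0393
finger_force: 71.8
time_s: 7.95
tcp_pos: [0.6666, 0.1545, 0.2723]
tcp_rot: [0.002, 0.991, 0.013, -0.131]
wrist_force: [-0.0, -0.6, -8.0]
finger_gap: 0.039
finger_force: 71.8
```

The wrist reads −8.0 N on the middle connector, against about −2.5 N on the first, so connector_b is the heavy one. I'll lift it clear and carry it over.

```bash
python3 -m handwheel '{"claw":[1,1,1,1,1],"xyz":[[-0.8,0,-3],[-1,0,-3.9],[-1,0,-3.9],[-0.5,0,-2],[0,2,0]],"angular":[[0,0,0],[0,0,0],[0,0,0],[0,0,0],[0,0,0]]}' 90 >/dev/null
python3 -m handwheel '{"claw":[1,1,1,1,1],"xyz":[[0,4.5,0],[0,4.5,0],[0,4.5,0],[0,4.5,0],[0,4.5,0]],"angular":[[0,0,0],[0,0,0],[0,0,0],[0,0,0],[0,0,0]]}' >/dev/null
python3 -m handwheel '{"claw":[1,1,1,1,1],"xyz":[[0,4.5,0],[0,4.5,0],[0,4.5,0],[0,4,0],[0,2,0]],"angular":[[0,0,0],[0,0,0],[0,0,0],[0,0,0],[0,0,0]]}'
python3 -m handwheel '{"claw":[1,1,1,1,1],"xyz":[[0,0,0],[0,0,0],[0,0,0],[0,0,0],[0,0,0]],"angular":[[0,7.5,1],[0,7.5,1],[0,7.5,1],[0,7.5,1],[0,0,0]]}'
python3 -c "
from h import *
p,G=goal((.613,-.290,.033),-15,-.042,.0073);d,a=delta(p,G);print(p,d,a);p[2]+=.12;print(delta(p,G))"
```

```text
time_s: 9.45
tcp_pos: [0.6786, -0.2901, 0.4036]
tcp_rot: [0.002, 0.991, 0.011, -0.132]
wrist_force: [0.4, 0.8, -8.3]
finger_gap: 0.0388
finger_force: 93.7
time_s: 9.95
tcp_pos: [0.6788, -0.2857, 0.4045]
tcp_rot: [0.003, 0.991, -0.021, 0.131]
wrist_force: [-0.8, -0.5, -7.0]
finger_gap: 0.0388
finger_force: 93.5
[ 0.57103071 -0.28823625  0.18976976] [-15.98   0.73  17.93] [-0.  -0.1 -0.1]
(array([-12.85,   0.72,   6.34]), array([-0. , -0.1, -0.1]))
```

Next I move above the placing spot and take a check picture with the scene camera.

```bash
python3 -m handwheel '{"claw":[1,1,1,1,1],"xyz":[[-4,0.3,2],[-4,0.4,2],[-4,0,2],[-0.9,0,0.3],[0,0,0]],"angular":[[0,0,0],[0,0,0],[0,0,0],[0,0,0],[0,0,0]]}'
python3 -c "
from h import *
p,G=goal((.613,-.290,.033),-15,-.042,.0073);d,a=delta(p,G);print(p,d,a)
a=read_camera('scene')[170:390,140:390];b=read_camera('wrist')[:,:,::-1]
a=cv2.resize(a[:,:,::-1],None,fx=1.6,fy=1.6);b=cv2.resize(b[:,:],None,fx=.6,fy=.6)
o=np.zeros((600,400,3),np.uint8);o[:352,:400]=a;o[355:595,:384]=b;cv2.imwrite('pics/m.png',cv2.convertScaleAbs(o,alpha=1.5,beta=15))"
```

```text
time_s: 10.45
tcp_pos: [0.57, -0.2879, 0.3092]
tcp_rot: [0.002, 0.992, -0.021, 0.127]
wrist_force: [1.0, 0.0, -6.7]
finger_gap: 0.039
finger_force: 93.6
[ 0.57103071 -0.28823625  0.18976976] [-2.91  0.05 11.58] [-0.1  0.4 -0. ]
```

View pics/m.png

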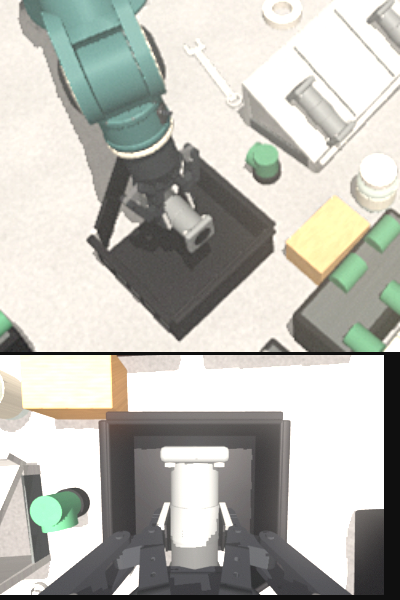

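The wrist view shows the connector centred between the crate's side walls, at about x = 195 with the walls at 102 and 288, and squared to them. I'm lowering it.

```bash
python3 -m handwheel '{"claw":[1,1,1,1,1],"xyz":[[-0.7,0,3],[-0.8,0,3.3],[-0.6,0,2.4],[-0.4,0,1.5],[0,0,0]],"angular":[[0,0,0],[0,0,0],[0,0,0],[0,0,0],[0,0,0]]}'
python3 -m handwheel '{"claw":[1,1,1,1,1],"xyz":[[-0.1,0,0.3],[-0.1,0,0.3],[-0.1,0,0.2],[0,0,0.2],[0,0,0]],"angular":[[0,0,0],[0,0,0],[0,0,0],[0,0,0],[0,0,0]]}'
python3 -c "
from h import *
p,G=goal((.613,-.290,.033),-15,-.042,.0073);d,a=delta(p,G);print(p,d,a)"
```

```text
time_s: 11.05
tcp_pos: [0.5739, -0.2874, 0.2041]
tcp_rot: [0.002, 0.991, -0.02, 0.129]
wrist_force: [-0.9, 0.0, -6.4]
finger_gap: 0.0386
finger_force: 94.3
time_s: 11.55
tcp_pos: [0.5733, -0.2878, 0.1954]
tcp_rot: [0.003, 0.991, -0.021, 0.131]
wrist_force: [0.2, 1.1, -7.6]
finger_gap: 0.0385
finger_force: 94.5
[ 0.57103071 -0.28823625  0.18976976] [-0.36  0.05  0.48] [ 0. -0. -0.]
```

```bash
python3 -m handwheel '{"claw":[1,1,1,1],"xyz":[[-0.1,0,0.2],[-0.1,0,0.2],[-0.1,0,0.2],[0,0,0]],"angular":[[0,0,0],[0,0,0],[0,0,0],[0,0,0]]}'
python3 -m handwheel '{"claw":[1,1],"xyz":[[0,0,0.15],[0,0,0]],"angular":[[0,0,0],[0,0,0]]}'
```

```text
time_s: 11.95
tcp_pos: [0.572, -0.2877, 0.1894]
tcp_rot: [0.003, 0.991, -0.021, 0.131]
wrist_force: [-7.4, 3.0, 7.1]
finger_gap: 0.0387
finger_force: 96.5
time_s: 12.15
tcp_pos: [0.5721, -0.2877, 0.1893]
tcp_rot: [0.003, 0.991, -0.021, 0.131]
wrist_force: [-25.2, 9.0, 37.8]
finger_gap: 0.0385
finger_force: 101.1
```

```bash
python3 -m handwheel '{"claw":[1,1,1],"xyz":[[0,0,-0.15],[0,0,-0.05],[0,0,0]],"angular":[[0,0,0],[0,0,0],[0,0,0]]}'
```

```text
time_s: 12.45
tcp_pos: [0.5719, -0.2878, 0.1894]
tcp_rot: [0.003, 0.991, -0.021, 0.131]
wrist_force: [-5.3, 1.5, 4.0]
finger_gap: 0.039
finger_force: 96.2
```

```bash
python3 -m handwheel '{"claw":[0.2,-0.4,-1,-1,-1],"xyz":[[0,0,0],[0,0,0],[0,0,0],[0,0,0],[0,0,-1]],"angular":[[0,0,0],[0,0,0],[0,0,0],[0,0,0],[0,0,0]]}'
python3 -m handwheel '{"claw":[-1,-1,-1,-1,-1],"xyz":[[0,0,-3],[0,0,-4],[0,0,-4],[0,0,-4],[0,0,0]],"angular":[[0,0,0],[0,0,0],[0,0,0],[0,0,0],[0,0,0]]}'
python3 -c "
from h import *
c=camera_info('wrist');im=read_camera('wrist');cv2.imwrite('pics/w3.png',cv2.convertScaleAbs(im[:,:,::-1],alpha=1.5,beta=15))
import pickle;pickle.dump(c,open('w3.pkl','wb'))
cr=(.6127,-.2902,-.0416)
print('hinge',proj('wrist',to_w(cr,(-.1,-.097,.087)),c))
for a in(.5,.6,.65):print(proj('wrist',to_w(cr,(-.1-.187*np.sin(a),-.097+.187*np.cos(a),.087)),c))
print(monitor.observe()['tcp_pos'])"
```

```text
time_s: 12.95
tcp_pos: [0.5691, -0.2873, 0.1982]
tcp_rot: [0.002, 0.991, -0.021, 0.13]
wrist_force: [-0.1, 0.4, -1.0]
finger_gap: 0.0853
finger_force: 0.0
time_s: 13.45
tcp_pos: [0.5303, -0.2866, 0.3498]
tcp_rot: [0.005, 0.991, -0.021, 0.134]
wrist_force: [0.2, -0.2, 0.4]
finger_gap: 0.0854
finger_force: 0.0
hinge [432.1235302  304.40641651]
[246.83938715 403.58196101]
[258.03268163 420.65908475]
[264.24931545 428.73821587]
[ 0.53028708 -0.28632226  0.34713889]
```

View pics/w3.png

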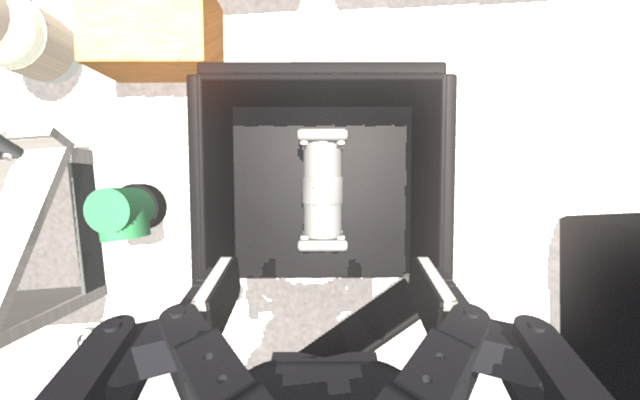

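The connector lies flat mid-crate, from (322,133) to (322,245) in the wrist view. Now I plan the gate push.

```bash
python3 -m handwheel '{"claw":[1,1,1],"xyz":[[0,0,0],[0,0,0],[0,0,0]],"angular":[[0,-7.5,0],[0,-7.5,0],[0,0,0]]}'
cat > g.py <<'E'
from h import *
cr=(.6127,-.2902,-.0416);G=R.from_euler("z",cr[2])*FLIP
prev=None
print("start",*delta(monitor.observe()["tcp_pos"],G))
for a,off in((.637,.05),(.637,.022),(.5,.02),(.4,.018),(.3,.017),(.2,.016),(.1,.015),(0,.015),(-.03,.015)):
    n=np.array([-np.cos(a),-np.sin(a)])
    q=np.array([-.1,-.097])+.135*np.array([-np.sin(a),np.cos(a)])+off*n
    X=to_w(cr,(*q,.05+.173))
    print(a,X.round(3),(delta(X,G)[0]),"step",None if prev is None else (G.inv().apply(X-prev)*100).round(2));prev=X
E
python3 g.py
```

```text
time_s: 13.8
tcp_pos: [0.5311, -0.2854, 0.343]
tcp_rot: [-0.0, 1.0, -0.02, -0.002]
wrist_force: [1.0, 0.7, -0.4]
finger_gap: 0.0441
finger_force: 0.0
start [0. 0. 0.] [-0.   0.2  0. ]
0.637 [ 0.392 -0.299  0.223] [-13.84   1.95  12.05] step None
0.637 [ 0.415 -0.284  0.223] [-11.58   0.29  12.04] step [ 2.25 -1.67  0.  ]
0.5 [ 0.431 -0.271  0.223] [-10.01  -1.05  12.04] step [ 1.57 -1.34  0.  ]
0.4 [ 0.445 -0.263  0.223] [-8.7  -1.9  12.03] step [ 1.31 -0.84  0.  ]
0.3 [ 0.458 -0.257  0.223] [-7.4  -2.56 12.03] step [ 1.3  -0.66  0.  ]
0.2 [ 0.472 -0.252  0.223] [-6.03 -3.08 12.02] step [ 1.36 -0.52  0.  ]
0.1 [ 0.486 -0.249  0.223] [-4.62 -3.44 12.02] step [ 1.41 -0.37  0.  ]
0 [ 0.499 -0.247  0.223] [-3.28 -3.66 12.02] step [ 1.34 -0.22  0.  ]
-0.03 [ 0.503 -0.247  0.223] [-2.88 -3.7  12.01] step [ 0.41 -0.04  0.  ]
```

```bash
python3 -m handwheel '{"claw":[1,1,1,1,1],"xyz":[[-4,0.6,0],[-4,0.6,0],[-4,0.6,0],[-3,0.6,0],[0,0,3]],"angular":[[0,0,0],[0,0,0],[0,0,0],[0,0,0],[0,0,0]]}' >/dev/null
python3 -m handwheel '{"claw":[1,1,1,1],"xyz":[[0,0,4],[0,0,4],[0,0,1],[0,0,0]],"angular":[[0,0,0],[0,0,0],[0,0,0],[0,0,0]]}'; python3 g.py | head -3
```

```text
time_s: 14.7
tcp_pos: [0.3793, -0.3034, 0.2229]
tcp_rot: [-0.001, 1.0, -0.021, -0.0]
wrist_force: [0.2, 0.5, 0.1]
finger_gap: -0.0
finger_force: 0.0
start [0. 0. 0.] [-0.1  0.  -0. ]
0.637 [ 0.392 -0.299  0.223] [ 1.22 -0.47 -0.01] step None
0.637 [ 0.415 -0.284  0.223] [ 3.47 -2.14 -0.01] step [ 2.25 -1.67  0.  ]
```

```bash
python3 -m handwheel '{"claw":[1,1,1,1,1],"xyz":[[1.2,-0.5,0],[1.1,-0.8,0],[1.1,-0.8,0],[0.8,-0.7,0],[0.8,-0.7,0]],"angular":[[0,0,0],[0,0,0],[0,0,0],[0,0,0],[0,0,0]]}'
python3 -m handwheel '{"claw":[1,1,1,1,1],"xyz":[[0.7,-0.4,0],[0.6,-0.4,0],[0.7,-0.3,0],[0.6,-0.3,0],[0.7,-0.3,0]],"angular":[[0,0,0],[0,0,0],[0,0,0],[0,0,0],[0,0,0]]}'
```

```text
time_s: 15.2
tcp_pos: [0.432, -0.27, 0.2241]
tcp_rot: [0.0, 1.0, -0.021, 0.0]
wrist_force: [-1.0, -0.6, 0.4]
finger_gap: 0.0004
finger_force: 0.4
time_s: 15.7
tcp_pos: [0.465, -0.2552, 0.2236]
tcp_rot: [-0.0, 1.0, -0.021, -0.0]
wrist_force: [-0.2, -0.2, -0.0]
finger_gap: 0.0001
finger_force: 0.3
```

```bash
python3 -m handwheel '{"claw":[1,1,1],"xyz":[[0.7,-0.2,0],[0.7,-0.2,0],[0.7,-0.2,0]],"angular":[[0,0,0],[0,0,0],[0,0,0]]}'; python3 g.py | tail -3
```

```text
time_s: 16.0
tcp_pos: [0.4864, -0.25, 0.2237]
tcp_rot: [-0.0, 1.0, -0.021, -0.0]
wrist_force: [-11.7, -6.3, 0.8]
finger_gap: 0.0004
finger_force: 6.1
0.1 [ 0.486 -0.249  0.223] [-0.05 -0.1   0.07] step [ 1.41 -0.37  0.  ]
0 [ 0.499 -0.247  0.223] [ 1.29 -0.31  0.07] step [ 1.34 -0.22  0.  ]
-0.03 [ 0.503 -0.247  0.223] [ 1.69 -0.35  0.07] step [ 0.41 -0.04  0.  ]
```

The finger has met the catch. I'll go on in small steps.

```bash
python3 -m handwheel '{"claw":[1,1],"xyz":[[0.3,-0.1,0],[0.3,-0.1,0]],"angular":[[0,0,0],[0,0,0]]}' | grep -E "pos|force"
python3 -m handwheel '{"claw":[1,1],"xyz":[[0.2,0,0],[0.2,0,0]],"angular":[[0,0,0],[0,0,0]]}'| grep -E "pos|force"
python3 -m handwheel '{"claw":[1,1],"xyz":[[0.1,0,0],[0.1,0,0]],"angular":[[0,0,0],[0,0,0]]}'| grep -E "pos|force"
```

```text
tcp_pos: [0.4913, -0.2493, 0.2234]
wrist_force: [-7.6, -6.9, 0.8]
finger_force: 4.0
tcp_pos: [0.4959, -0.2488, 0.2235]
wrist_force: [-1.3, 0.0, -0.7]
finger_force: 0.4
tcp_pos: [0.4973, -0.2487, 0.2235]
wrist_force: [-15.3, 0.1, 11.4]
finger_force: 7.7
```

```bash
python3 -m handwheel '{"claw":[1,1],"xyz":[[0.1,0,0],[0,0,0]],"angular":[[0,0,0],[0,0,0]]}' | grep -E "pos|force"
python3 -m handwheel '{"claw":[1,1,1,1,1],"xyz":[[-0.5,0,0],[-3,0,0],[-4,0,0],[-4,0,0],[0,0,-4]],"angular":[[0,0,0],[0,0,0],[0,0,0],[0,0,0],[0,0,0]]}' >/dev/null
python3 -m handwheel '{"claw":[1,1,1,1,1],"xyz":[[0,0,-4],[0,0,-4],[-1,4,-2],[-1,4,0],[0,0,0]],"angular":[[0,0,0],[0,0,0],[0,0,0],[0,0,0],[0,0,0]]}'
python3 -c "
from h import *
a=read_camera('scene')[150:390,170:420];b=read_camera('top')[110:245,240:470]
a=cv2.resize(a[:,:,::-1],None,fx=1.6,fy=1.6);b=cv2.resize(b[:,:,::-1],None,fx=1.7,fy=1.55)
o=np.zeros((600,400,3),np.uint8);o[:384,:400]=a;o[388:388+b.shape[0],:b.shape[1]]=b;cv2.imwrite('pics/f.png',cv2.convertScaleAbs(o,alpha=1.5,beta=15))"
```

```text
tcp_pos: [0.4977, -0.2487, 0.2234]
wrist_force: [-17.6, 1.6, 11.8]
finger_force: 8.9
time_s: 17.8
tcp_pos: [0.3591, -0.3269, 0.3646]
tcp_rot: [0.001, 1.0, -0.024, 0.001]
wrist_force: [1.0, 0.7, 0.6]
finger_gap: -0.0004
finger_force: 0.0
```

View pics/f.png

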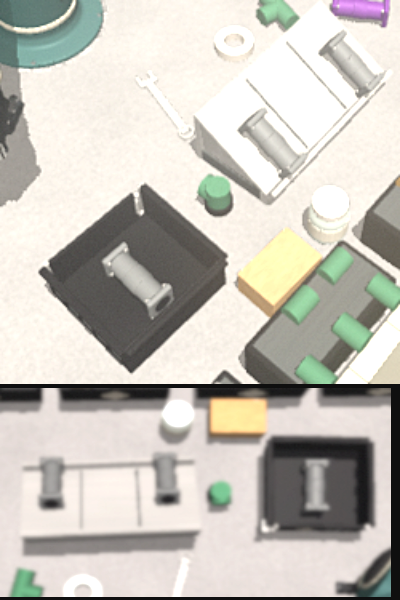

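The scene and top views agree: the gate is shut at the crate's front, the heavy connector lies in the crate, the two light ones are in the rack, and the bystanders haven't moved. The push force also showed the catch resisting, letting go and then a hard stop.

```bash
python3 -c "
from cell import *
print(hand_in())"
```

```text
the job is handed in; nothing more can be done
None
```

I found the brass-cored connector to be connector_b, laid it flat in the crate, pushed the gate shut past its catch, left the two light connectors in the rack, and handed the job in at about 18 s; no verdict came back.

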